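Turn the back-to-front battery pack in its charging dock and close the keeper bar

TASK

The battery pack on the trolley has been put into its charging dock back to front, so it is not charging. Lift it out, turn it end for end and lower it (do not drop it) fully home in the bay with its contact strips against the dock's contact block, then swing the keeper bar across over it until its slot is fully home on the second bolt. Leave the other things on the trolley where they are.

Things in the scene. Friction and masses are not known exactly. Their poses are not given: they have to be found in the camera images.
- dock: Beige battery charging dock, fixed; flat deck 46 mm above the trolley top, 132 mm wide (y), reaching from x = -98 to 116 mm. Origin on the trolley top below the centre of its bay; z up, x along the bay towards the contact block: a black block on the deck at x = 86 to 112 mm, 56 mm wide, top 78 mm above the trolley, with two brass leaves facing the bay.
- bay_center (a point): Centre of the bay's floor; axes as the dock's. The bay is an open-topped rectangular well, 156 mm (x) by 50 mm (y); its floor is 16 mm above the trolley top, so it is 30 mm deep, with a 4 mm 45-degree lead-in bevel round its mouth.
- bay_contacts (a point): Where pack_contacts lies when the pack is fully home the right way round: dock x = 75, y = 0, 49 mm above the trolley.
- pack_center (a point): Centre (half-way up) of the charcoal battery pack: 150 mm long (x), 44 wide (y), 66 high (z), 0.4 to 0.75 kg. Its +x end is square with two brass contact strips; its -x end is half-round seen from above. It starts in the bay back to front, upright, 3 mm play all round; its upper 36 mm stand above the deck. Grip it there across its width; the long sides are flat from x = -53 mm to the square end.
- pack_contacts (a point): Middle of the pack's square contact end, half-way up (75 mm from the pack's centre along its +x).
- keeper (a joint): Angle of the steel keeper bar about the upright pivot bolt, rad: 0 = closed stop (bar straight across the bay, slot fully on the second bolt); positive = swung open, clockwise seen from above, to a stop at 1.9. Starts open (1.35 to 1.8), clear of the pack. Light friction (about 0.1 N m): it stays where it is left.
- keeper_pivot (a point): Pivot bolt's axis at the bar's underside (dock x = -48, y = +45, 85 mm above the trolley). The bar is a 3 mm strip, 20 mm wide; its underside passes 3 mm above a pack that is fully home and cannot pass over one standing higher. 90 mm from the pivot is a side-entry slot, 11 mm wide, in its leading edge.
- keeper_knob (a point): Upright round black finger knob on the bar's free end, 132 mm from the pivot axis, 20 mm in diameter, from 88 to 124 mm above the trolley; this point is on its axis, 108 mm above the trolley. It can be pinched from above or pushed sideways.
- second_bolt (a point): Second bolt's axis at the height of the bar's underside (dock x = -48, y = -45, 85 mm above the trolley). Its 8 mm shank receives the bar's slot under the head. Both bolts stand on 14 mm pillars; their heads are 18 mm across and reach 97 mm above the trolley.
- meter: Grey hand-held multimeter lying flat, 175 by 82 mm, 43 mm high; origin under its centre. Not to be disturbed.
- driver: Black-handled screwdriver, 200 mm long, lying flat along its x axis, handle to -x. Not to be disturbed.
- tray: Empty grey divided parts tray, 120 by 160 mm, 40 mm high; origin under its centre. Not to be disturbed.
- jar: Clear jar with white cap, 68 mm in diameter, 100 mm high; origin under its centre. Not to be disturbed.
There are look-alikes about, which are no part of the job. Leave any red look-alike of the part that bears pack_center alone.

How it is judged:
At the end, for the whole second after the job is handed in: The pack stands at rest in the bay, upright within 0.05 rad, no more than 3 mm above fully home, its contact end within 10 mm of its place at the contact block, and the keeper bar is within 0.06 rad of its closed stop, its slot on the second bolt (distance between pack_contacts and bay_contacts below 0.01 m and z of pack_center in the frame of dock below 0.052 m and angle between pack_center's own z axis and vertical below 0.05 rad and value of joint keeper below 0.06 rad and linear speed of pack below 0.02 m/s); the robot touches nothing.
It fails at once if the pack is dropped (falls freely faster than 0.6 m/s) (linear speed of pack above 0.6 m/s and contact force between the fingers and pack below 0.5 N).
It fails at once if a bystander (meter, screwdriver, tray or jar) is moved more than 30 mm (distance of any of meter, driver, tray, jar from where it was at the start of the episode above 0.03 m).
It also fails if it takes over 64 s, if anything falls off the work surface, if the arm or the gripper's body presses on something with over 40 N, if the wrist force passes 120 N, or if a joint passes its speed limit or range.

ROBOT

A 6-joint arm with a two-finger parallel gripper is mounted at the origin on the work surface. World frame = base frame: x ahead of the robot, y to its left, z up, the work surface at z = 0. Lengths are in m, angles in rad, forces in N, time in s.
With the tool pointing down it reaches from about 0.425 to 1.125 m from the base axis. Payload 14.9 kg.
Tool frame: the origin (TCP) lies between the finger pads; the fingertips stand 19 mm ahead of it and the grasp point (between the pads) is the TCP; y points along the fingers, z is the direction in which the jaws open and shut, and the axes are right-handed (so a half turn about y gives the same grasp; the last joint's range is limited). The gripper opens to 91 mm and grips with 3 to 60 N. Pads are 32 mm wide; open, the fingers measure 118 mm over their backs; the gripper's body (76 mm by 178 mm) begins 60 mm behind the grasp point.
Start: joints at [1.289, 0.379, 1.734, -0, 1.028, -0.033], TCP at [0.172, 0.678, 0.203] pointing down, gripper open.
Joint ranges: [-2.77, 2.77], [-0.74, 2.19], [0, 2.66], [-1.06, 4.2], [0.31, 2.87], [-3.08, 3.08]. Speed limits (rad/s): [1.89, 1.89, 2.39, 3.14, 3.14, 3.14].

INTERFACE

Orientations are given as a rotation vector (axis times angle).
In Python, from rig import r, get_image, hand_in gives the robot as it stands.
- The arm moves only by the tool apply_moves, never from a script. Its argument "plan" is text: rows parted by semicolons, each of 7 numbers parted by spaces: the turn, a rotation vector about the tool's x, y, z in degrees, then the shift along the tool's x, y, z in mm, then the opening, from 0 (shut) to 1 (fully open). A call has 1 to 5 rows; each row is the pose to reach, as a shift and turn from the pose commanded when the call began, along the tool's axes at that moment; what a row does not reach only later rows make up. A row lasts 1/8 s, in which the tool goes at most 62.5 mm and 10.7 degrees, less where a joint would pass 70% of its speed; a pose out of reach is approached as far as the arm can. A call with a gripper value outside its range is refused whole. The fingers move at their own pace and stop on an object; the grip force is fixed at half the most. Time passes only in rows, so rows that repeat a pose let the fingers close. It gives the time, the measured TCP pose, the force and the opening at its end, in the units of the state.
- r.get_obs(): the state, without advancing time (a new reading comes with each control period).
- get_image(name): name is "side" or "top"; returns a dict with "image" (420x560x3 uint8, red, green, blue), "intrinsics" (3x3 intrinsics, pixels), "rvec" (rotation vector, rad) and "tvec" (3), from world to camera coordinates, as OpenCV has them. Camera axes: x right, y down, z forward; pixel columns grow to the right and rows downward; lengths in m; the calibration is good to about 2 mm. A picture is of the moment at which its call begins. There is no depth.
- hand_in(): hands the job in, once; it reports no verdict.
The state is a dict: "t": time; "joint_positions": joint angles; "dq": joint speeds; "effort": joint torques, N m; "ee_pos": TCP position; "tcp_rot": TCP orientation; "contact_force": force on the tool from outside, world axes, zero at the start; "torque": the same for the moment, N m; "opening": finger opening in m.
Only numpy, scipy, OpenCV 4.12 (cv2) and the standard library are available. Lean on these libraries where they do the work, as an engineer would, in place of code of your own. Each camera call takes 0.05 s, during which the arm holds its last target.

## Working session

There is one attempt and no reset: what is moved stays moved. The work goes in short steps, Python scripts to look and compute and a tool call to move; the robot and the scene stay as the last step left them, time stands still between calls to the robot, and variables do not carry over. Pictures are saved under pics/ and viewed, and the job is handed in when it is done.

Besides the shell and the picture viewer there is one more tool, called after "Request:" as name(argument=value, ...) on one line, values as JSON. apply_moves: Moves the arm, as the interface text tells. Its arguments: {"type":"object","properties":{"plan":{"type":"string"}},"required":["plan"]}

```bash
ls; mkdir -p pics
cat > h.py <<'E'
import numpy as np, cv2
from rig import r, get_image, hand_in
def snap(n,f):
    d=get_image(n); cv2.imwrite(f'pics/{f}.png',cv2.cvtColor(d['image'],cv2.COLOR_RGB2BGR)); np.savez(f'pics/{f}.npz',**d); return d
def load(f): return dict(np.load(f'pics/{f}.npz'))
def ray(d,uv):
    R=cv2.Rodrigues(np.array(d['rvec'],float))[0];t=np.array(d['tvec'],float).ravel()
    K=np.array(d['intrinsics']);v=R.T@np.linalg.solve(K,[uv[0],uv[1],1.]);return -R.T@t,v
def onz(d,uv,z):
    c,v=ray(d,uv);return c+v*(z-c[2])/v[2]
def proj(d,p):
    return cv2.projectPoints(np.atleast_2d(np.array(p,float)),np.array(d['rvec'],float),np.array(d['tvec'],float),np.array(d['intrinsics'],float),None)[0][:,0]
E
python3 - <<'E'
from h import *
for n in('top','side'):
    d=snap(n,n+'0'); print(d['intrinsics'],ray(d,(280,210)))
o=r.get_obs(); print({k:np.round(v,3) for k,v in o.items()}); print(cv2.Rodrigues(np.array(o['tcp_rot'],float))[0].round(3))
E
```

```text
pics
[[498.86978862   0.         277.71249533]
 [  0.         498.86978862 204.58778043]
 [  0.           0.           1.        ]] (array([0.37014498, 0.01725315, 1.64696944]), array([ 0.08410975, -0.01261932, -0.9964462 ]))
[[399.4888853    0.         285.3656285 ]
 [  0.         399.4888853  211.07676552]
 [  0.           0.           1.        ]] (array([ 0.3154767 , -0.83452682,  0.98194504]), array([ 0.13858494,  0.68991388, -0.71063402]))
{'t': np.float64(0.1), 'joint_positions': array([ 1.289,  0.379,  1.735, -0.   ,  1.028, -0.033]), 'dq': array([ 0.001,  0.   , -0.001,  0.001,  0.001, -0.   ]), 'effort': array([ 2.0000e-03, -7.6504e+01, -4.3529e+01,  6.5000e-02,  4.0000e-02,
       -0.0000e+00]), 'ee_pos': array([0.172, 0.678, 0.203]), 'tcp_rot': array([-1.563,  0.195, -0.195]), 'contact_force': array([-0.754,  0.24 ,  0.118]), 'torque': array([0.026, 0.001, 0.009]), 'opening': np.float64(0.091)}
[[ 0.969 -0.     0.246]
 [-0.246 -0.001  0.969]
 [-0.    -1.    -0.001]]
```

View pics/top0.png

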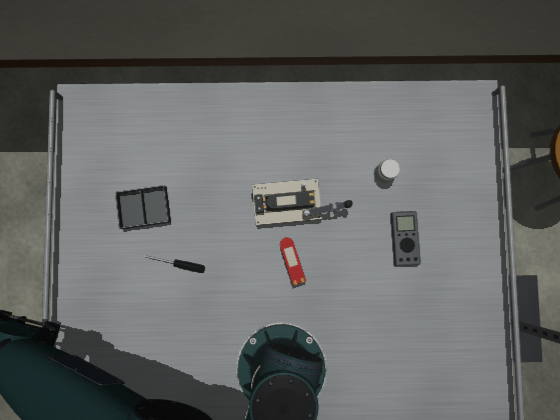

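View pics/side0.png

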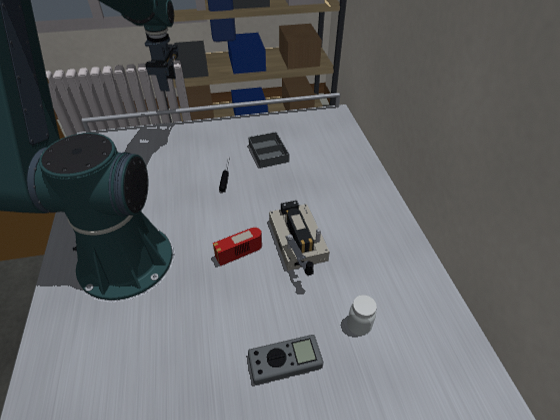

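Run:
```python
import cv2
a=cv2.imread('pics/top0.png')[165:240,240:365]; cv2.imwrite('pics/top0c.png',cv2.resize(a,None,fx=6,fy=6,interpolation=cv2.INTER_CUBIC))
a=cv2.imread('pics/side0.png')[190:310,205:345]; cv2.imwrite('pics/side0c.png',cv2.resize(a,None,fx=5,fy=5,interpolation=cv2.INTER_CUBIC)[:600])
```

```text
(no output)
```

View pics/top0c.png

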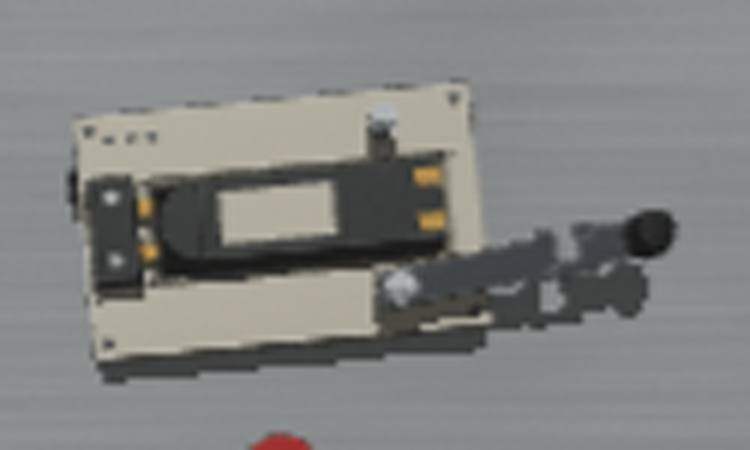

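View pics/side0c.png

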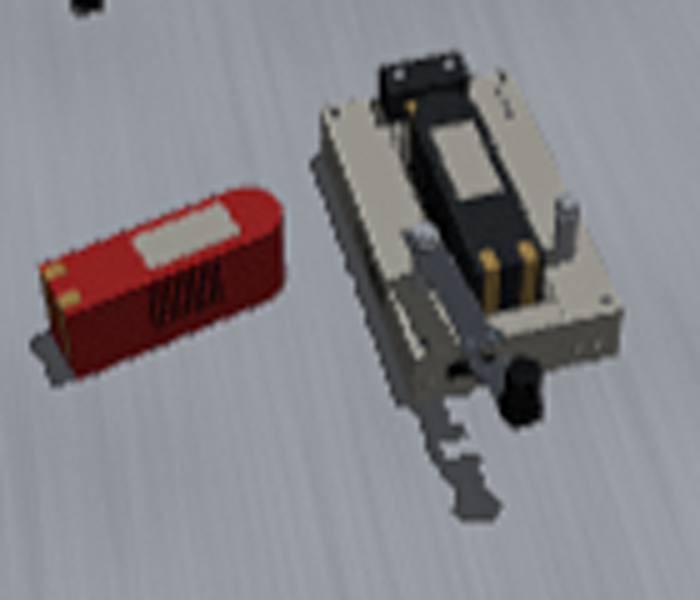

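Run:
```python
from h import *
d=load('top0')
def c(x,y): return ((x+.5)/6-.5+240,(y+.5)/6-.5+165)
for n,p,z in [('TL',(75,118),.046),('TR',(468,88),.046),('BL',(97,360),.046),('BR',(487,318),.046),('bolt2',(383,114),.097),('piv',(401,284),.097),('knob',(653,230),.124),('label',(278,213),.082),('packTR',(443,152),.082),('packBR',(446,237),.082),('blk',(114,228),.078)]:
    print(n,onz(d,c(*p),z).round(4))
img=d['image'].astype(int); hsv=cv2.cvtColor(d['image'],cv2.COLOR_RGB2HSV)
m=((hsv[...,1]>25)&(hsv[...,2]>120)&(hsv[...,0]<40)); m[:165]=0;m[240:]=0;m[:,:240]=0;m[:,365:]=0
m=m.astype(np.uint8); 
ys,xs=np.nonzero(m); pts=np.array([xs,ys]).T.astype(np.float32)
w=np.array([onz(d,p,.046)[:2] for p in pts],np.float32)
print(cv2.minAreaRect(w))
```

```text
TL [0.5899 0.0863 0.046 ]
TR [ 0.6039 -0.1261  0.046 ]
BL [0.4592 0.0754 0.046 ]
BR [ 0.4793 -0.1338  0.046 ]
bolt2 [ 0.5832 -0.0768  0.097 ]
piv [ 0.494  -0.0847  0.097 ]
knob [ 0.5181 -0.2124  0.124 ]
label [ 0.5334 -0.0216  0.082 ]
packTR [ 0.5648 -0.109   0.082 ]
packBR [ 0.5198 -0.1097  0.082 ]
blk [0.5269 0.0648 0.078 ]
((0.5035295486450195, -0.026911452412605286), (0.18483085930347443, 0.21087080240249634), 5.434401035308838)
```

```bash
cat >> h.py <<'E'
from scipy.spatial.transform import Rotation as Ro
O=np.array([.535,-.034]); TH=np.radians(95.0)
X=np.array([np.cos(TH),np.sin(TH)]);Y=np.array([-X[1],X[0]])
def dk(x,y): return O+x*X+y*Y
def todk(p): q=np.array(p)[:2]-O; return q@X,q@Y
def need(xy,z,yaw):
    o=r.get_obs();R=Ro.from_rotvec(o['tcp_rot']);a=np.radians(yaw)
    zt=np.array([np.cos(a),np.sin(a),0]);yt=np.array([0,0,-1.]);T=Ro.from_matrix(np.c_[np.cross(yt,zt),yt,zt])
    print('t',round(float(o['t']),2),'F',np.round(o['contact_force'],1),'open',round(float(o['opening']),4),'pos',np.round(o['ee_pos'],4),'q',np.round(o['joint_positions'],2))
    print('turn',np.degrees((R.inv()*T).as_rotvec()).round(2),'shift',(R.inv().apply(np.r_[xy,z]-o['ee_pos'])*1000).round(1))
E
python3 -c "
from h import *
need(O,.2,5)"
```

```text
t 0.1 F [-0.8  0.2  0.1] open 0.0911 pos [0.1723 0.6781 0.2025] q [ 1.29  0.38  1.73 -0.    1.03 -0.03]
turn [5.000e-02 7.075e+01 3.000e-02] shift [ 526.9    3.1 -600.8]
```

Request:
apply_moves(plan="0 10 0 40 0 -50 1;0 20 0 80 0 -100 1;0 30 0 130 0 -150 1;0 40 0 180 0 -200 1;0 50 0 220 0 -250 1")

```text
t: 0.72
ee_pos: [0.3156, 0.399, 0.203]
tcp_rot: [-1.387, 0.876, -0.876]
contact_force: [1.0, -0.3, -0.4]
opening: 0.0915
```

```bash
python3 -c "
from h import *
need(O,.2,5)"
```

```text
t 0.72 F [ 1.  -0.3 -0.4] open 0.0915 pos [0.3156 0.399  0.203 ] q [ 0.86  0.07  2.12 -0.    0.95  0.41]
turn [-0.   20.43  0.  ] shift [485.3   3.1  12.3]
```

Request:
apply_moves(plan="0 5 0 60 0 2 1;0 10 0 120 0 4 1;0 15 0 180 0 6 1;0 20 0 240 0 8 1;0 20 0 300 0 10 1")

```text
t: 1.35
ee_pos: [0.4548, 0.133, 0.2032]
tcp_rot: [-1.254, 1.136, -1.136]
contact_force: [0.7, 0.8, -0.2]
opening: 0.0913
```

Request:
apply_moves(plan="0 0 0 40 0 0 1;0 0 0 80 0 0 1;0 0 0 120 0 0 1;0 0 0 120 0 0 1")

```text
t: 1.85
ee_pos: [0.4662, 0.0137, 0.203]
tcp_rot: [-1.254, 1.137, -1.137]
contact_force: [0.1, -0.2, 0.8]
opening: 0.0912
```

```bash
python3 -c "
from h import *
need(O,.2,5)"
```

```text
t 1.85 F [ 0.1 -0.2  0.8] open 0.0912 pos [0.4662 0.0137 0.203 ] q [-0.02 -0.    2.19 -0.    0.95 -0.12]
turn [0.01 0.58 0.  ] shift [54.2  3.  63.8]
```

Request:
apply_moves(plan="0 0.5 0 27 0 32 1;0 0.5 0 54 0 64 1;0 0.5 0 54 40 64 1;0 0.5 0 54 70 64 1;0 0.5 0 54 70 64 1")

```text
t: 2.48
ee_pos: [0.5338, -0.0309, 0.1313]
tcp_rot: [-1.254, 1.145, -1.139]
contact_force: [0.3, -0.1, 0.5]
opening: 0.0912
```

```bash
python3 -c "
from h import *
need(O,.07,5)
d=snap('side','s1');a=d['image'][170:310,205:345,::-1];cv2.imwrite('pics/s1c.png',cv2.resize(a,None,fx=4,fy=4,interpolation=2))"
```

```text
t 2.48 F [ 0.3 -0.1  0.5] open 0.0912 pos [ 0.5338 -0.0309  0.1313] q [-0.1   0.23  2.1   0.    0.82 -0.19]
turn [ 0.24  0.27 -0.05] shift [ 3.2 61.3  1.2]
```

View pics/s1c.png

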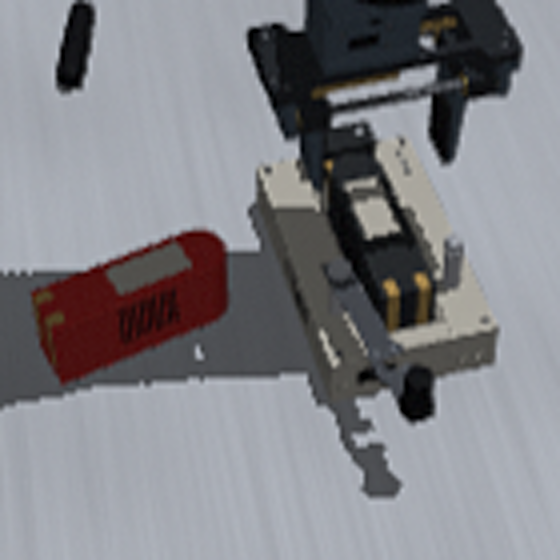

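The open gripper is above the charcoal pack in the dock, one finger on each side. Its brass strips are at crop (400,295), at the end away from the contact block. The red look-alike at (130,300) is clear. I'll descend now.

Request:
apply_moves(plan="0 0 0 1 15 0 1;0 0 0 2 30 1 1;0 0 0 2 45 1 1;0 0 0 2 59 1 1;0 0 0 2 59 1 1")

```text
t: 3.15
ee_pos: [0.5357, -0.0336, 0.0728]
tcp_rot: [-1.252, 1.143, -1.14]
contact_force: [-0.7, -0.9, 0.3]
opening: 0.0911
```

```bash
python3 -c "
from h import *
need(O,.07,5)"
```

```text
t 3.15 F [-0.7 -0.9  0.3] open 0.0911 pos [ 0.5357 -0.0336  0.0728] q [-0.11  0.33  2.11  0.    0.71 -0.2 ]
turn [ 0.12  0.24 -0.03] shift [ 0.3  2.8 -0.7]
```

Request:
apply_moves(plan="0 0 0 0 2 0 1;0 0 0 0 2 0 0.4;0 0 0 0 2 0 0.3;0 0 0 0 2 0 0.2;0 0 0 0 2 0 0.2")

```text
t: 3.78
ee_pos: [0.5366, -0.0337, 0.0723]
tcp_rot: [-1.251, 1.141, -1.142]
contact_force: [-0.4, 0.2, 0.5]
opening: 0.0542
```

Request:
apply_moves(plan="0 0 0 0 0 0 0.2;0 0 0 0 0 0 0.2;0 0 0 0 0 0 0.2")

```text
t: 4.15
ee_pos: [0.5365, -0.0337, 0.0721]
tcp_rot: [-1.251, 1.141, -1.141]
contact_force: [0.1, 0.4, 0.2]
opening: 0.0241
```

```bash
python3 -c "
from h import *
need(O,.07,5)"
```

```text
t 4.15 F [0.1 0.4 0.2] open 0.0241 pos [ 0.5365 -0.0337  0.0721] q [-0.11  0.33  2.11 -0.    0.7  -0.2 ]
turn [0.   0.25 0.  ] shift [ 0.1  2.1 -1.5]
```

```bash
python3 -c "
from h import *
d=snap('side','s2');a=d['image'][150:310,185:345,::-1];b=cv2.resize(a,None,fx=3.6,fy=3.6,interpolation=2)
d=snap('top','t2');a=d['image'][165:240,220:370,::-1];cv2.imwrite('pics/t2c.png',cv2.resize(a,None,fx=5,fy=5,interpolation=2))
cv2.imwrite('pics/s2c.png',b)"
```

```text
(no output)
```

View pics/s2c.png

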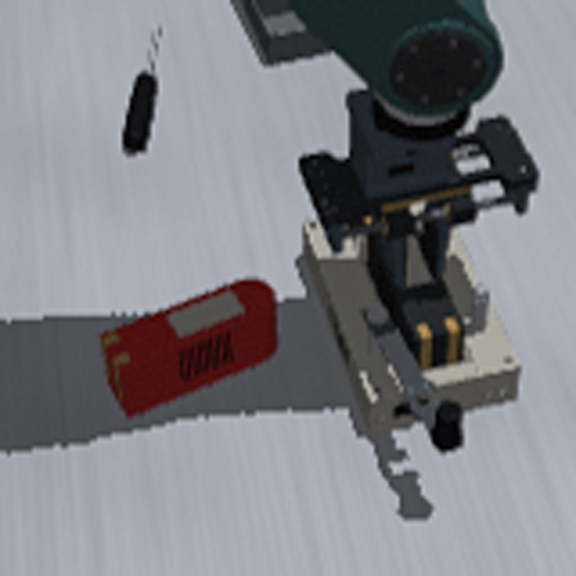

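View pics/t2c.png

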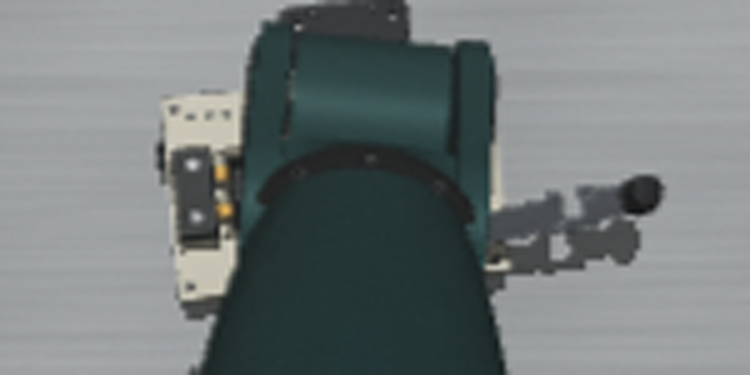

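```bash
python3 -c "
from h import *
need(O,.07,5)
d=load('s2');a=d['image'][195:255,270:335,::-1];b=cv2.resize(a,None,fx=9,fy=9,interpolation=2)
x,y=Ro.from_rotvec(r.get_obs()['tcp_rot']).as_matrix()[:,0],0
R=Ro.from_rotvec(r.get_obs()['tcp_rot']).as_matrix();p=r.get_obs()['ee_pos']
for zz in(-.022,.022):
  for yy in(-.01,.019):
    for xx in(-.016,.016):
      u=(proj(d,p+R@[xx,yy,zz])[0]-[270,195]+.5)*9
      cv2.circle(b,tuple(int(v) for v in u),3,(0,0,255) if yy>0 else (0,255,0),-1)
cv2.imwrite('pics/s2d.png',b)"
```

```text
t 4.25 F [-0.2 -0.  -0.5] open 0.0193 pos [ 0.5365 -0.0337  0.0721] q [-0.11  0.33  2.11 -0.    0.7  -0.2 ]
turn [-0.    0.24  0.  ] shift [ 0.1  2.1 -1.5]
```

View pics/s2d.png

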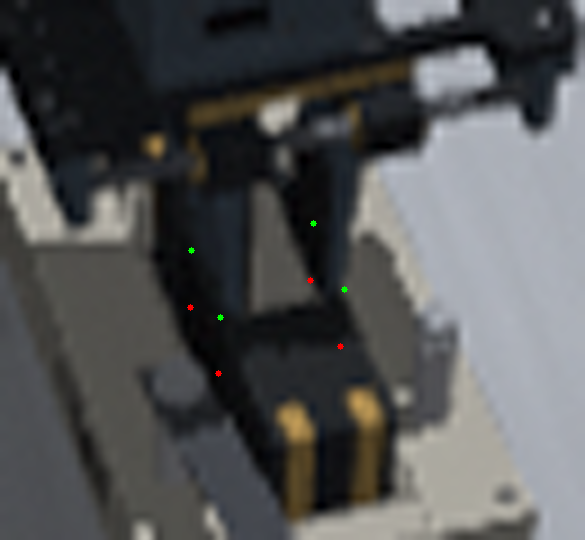

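```bash
python3 -c "
from h import *
need(O,.07,5)
d=load('s1');a=d['image'][170:250,240:345,::-1];b=cv2.resize(a,None,fx=7,fy=7,interpolation=2)
R=Ro.from_rotvec(r.get_obs()['tcp_rot']).as_matrix();p=np.array([.5345,-.032,.128])
for zz in(-.0455,.0455):
  for yy in(0,.019):
    for xx in(-.016,.016):
      u=(proj(d,p+R@[xx,yy,zz])[0]-[240,170]+.5)*7
      cv2.circle(b,tuple(int(v) for v in u),3,(0,0,255) if yy>0 else (0,255,0),-1)
cv2.imwrite('pics/s1d.png',b)
d=snap('side','s3');a=d['image'][195:255,270:335,::-1];b=cv2.resize(a,None,fx=9,fy=9,interpolation=2)
cv2.imwrite('pics/s3d.png',b)
"
```

```text
t 4.25 F [-0.2 -0.  -0.5] open 0.0193 pos [ 0.5365 -0.0337  0.0721] q [-0.11  0.33  2.11 -0.    0.7  -0.2 ]
turn [-0.    0.24  0.  ] shift [ 0.1  2.1 -1.5]
```

View pics/s1d.png

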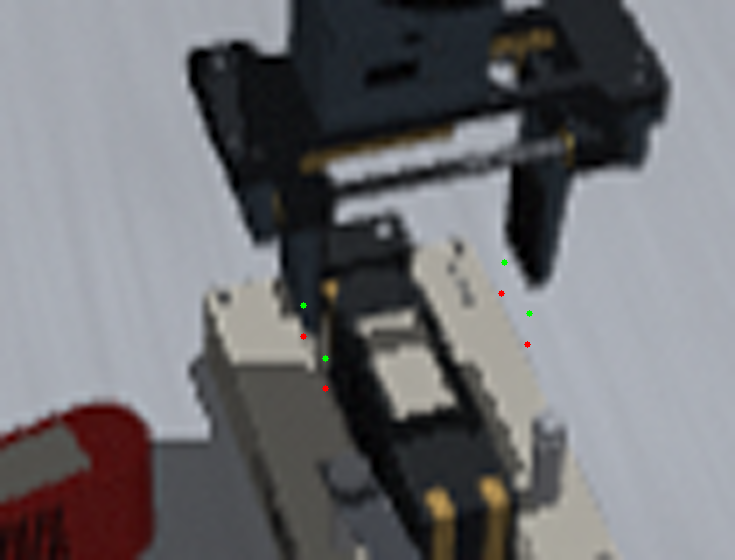

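View pics/s3d.png

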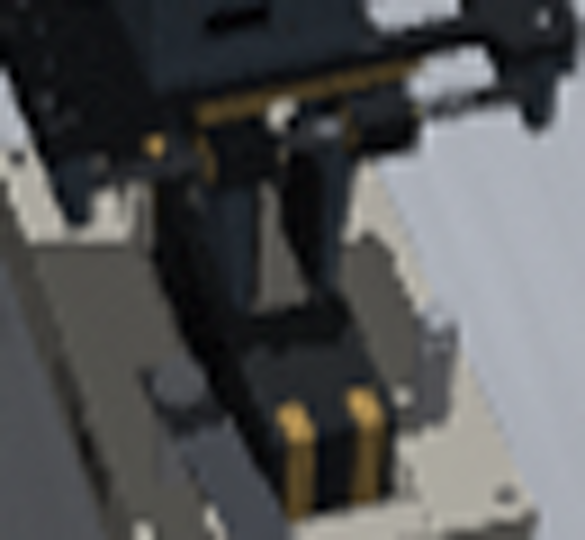

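```bash
python3 -c "
from h import *
s=load('side0');b=cv2.resize(s['image'][190:310,230:350,::-1],None,fx=5,fy=5,interpolation=2)
P={'deck':[(*dk(x,y),.046) for x in(-.098,.116) for y in(-.066,.066)],'b':[(*dk(-.048,y),.097) for y in(-.045,.045)],'blk':[(*dk(x,y),.078) for x in(.086,.112) for y in(-.028,.028)],'pk':[(*dk(-.075,y),.082) for y in(-.022,.022)],'gnd':[(*dk(x,y),0) for x in(-.098,) for y in(-.066,.066)]}
for k,v in P.items():
  for q in v:
    u=(proj(s,q)[0]-[230,190]+.5)*5; cv2.circle(b,tuple(int(t) for t in u),3,(0,0,255),-1)
cv2.imwrite('pics/chk.png',b)
"
```

```text
(no output)
```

View pics/chk.png

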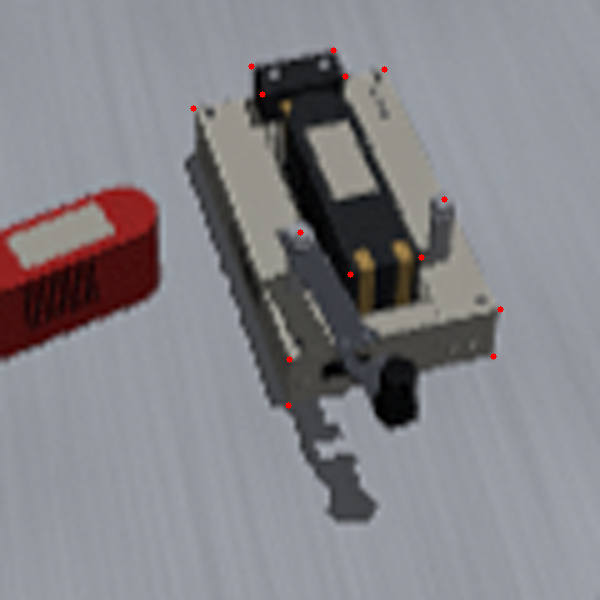

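```bash
python3 -c "
from h import *
for n,p,w,f in(('side0',[.1723,.6781,.2025],.0455,'a'),('s3',[.5365,-.0337,.0721],.0095,'b')):
  d=load(n);R=Ro.from_rotvec([-1.563,.195,-.195] if f=='a' else [-1.251,1.141,-1.141]).as_matrix();p=np.array(p)
  c=proj(d,p)[0].astype(int)-[35,30];k=8;x0,y0=c
  b=cv2.resize(d['image'][y0:y0+65,x0:x0+75,::-1],None,fx=k,fy=k,interpolation=2)
  for yy,col in((-.06,(255,0,0)),(0,(0,255,0)),(.019,(0,0,255))):
   for zz in(-w,w,-w-.0135,w+.0135):
    for xx in(-.016,.016):
      u=(proj(d,p+R@[xx,yy,zz])[0]-[x0,y0]+.5)*k
      cv2.circle(b,tuple(int(v) for v in u),3,col,-1)
  cv2.imwrite('pics/f%s.png'%f,b)
"
```

```text
(no output)
```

View pics/fa.png

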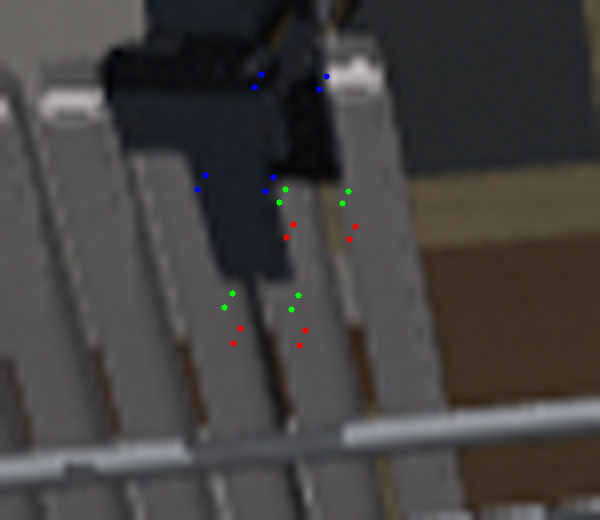

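View pics/fb.png

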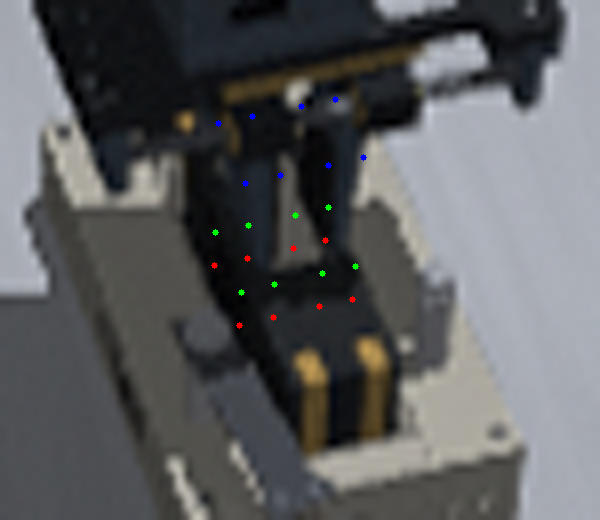

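The picture disagrees with my expectation. The fingers shut to 19 mm with no force, and their tips sit at the pack's top, about 28 mm higher than the reported TCP plus 19 mm. The starting image shows the same 28 mm offset. I'll reopen, then go lower and check by camera and force.

Request:
apply_moves(plan="0 0 0 0 -10 0 0.2;0 0 0 0 -10 0 1;0 0 0 0 -10 0 1;0 0 0 0 -10 0 1;0 0 0 0 -10 0 1")

```text
t: 4.92
ee_pos: [0.5364, -0.0337, 0.082]
tcp_rot: [-1.251, 1.142, -1.141]
contact_force: [0.0, 0.2, 0.3]
opening: 0.0556
```

Request:
apply_moves(plan="0 0 0 0 0 0 1;0 0 0 0 0 0 1;0 0 0 0 0 0 1;0 0 0 0 0 0 1;0 0 0 0 0 0 1")

```text
t: 5.55
ee_pos: [0.5365, -0.0337, 0.0821]
tcp_rot: [-1.251, 1.142, -1.142]
contact_force: [-0.2, 0.0, 0.5]
opening: 0.0911
```

```bash
python3 -c "
from h import *
need(O,.05,5)
d=snap('side','s4');b=cv2.resize(d['image'][185:255,250:335,::-1],None,fx=7,fy=7,interpolation=2)
o=r.get_obs();R=Ro.from_rotvec(o['tcp_rot']).as_matrix();p=o['ee_pos']+[0,0,.028];w=o['opening']/2
for zz in(-w,w,-w-.0135,w+.0135):
    for xx in(-.016,.016):
      u=(proj(d,p+R@[xx,.019,zz])[0]-[250,185]+.5)*7
      cv2.circle(b,tuple(int(v) for v in u),2,(0,0,255),-1)
cv2.imwrite('pics/s4d.png',b)"
```

```text
t 5.55 F [-0.2  0.   0.5] open 0.0911 pos [ 0.5365 -0.0337  0.0821] q [-0.11  0.31  2.11 -0.    0.72 -0.2 ]
turn [-0.    0.24  0.  ] shift [ 0.1 32.1 -1.5]
```

View pics/s4d.png

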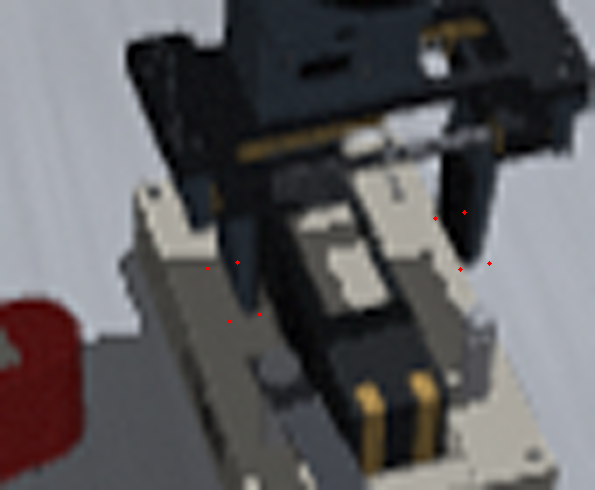

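Request:
apply_moves(plan="0 0 0 0 10 -1 1;0 0 0 0 20 -1 1;0 0 0 0 30 -1 1;0 0 0 0 36 -1 1;0 0 0 0 36 -1 1")

```text
t: 6.22
ee_pos: [0.5352, -0.0338, 0.0455]
tcp_rot: [-1.252, 1.142, -1.141]
contact_force: [-0.9, -0.5, 0.2]
opening: 0.0912
```

```bash
python3 -c "
from h import *
need(O,.04,5)
d=snap('side','s5');b=cv2.resize(d['image'][185:255,250:335,::-1],None,fx=7,fy=7,interpolation=2)
o=r.get_obs();R=Ro.from_rotvec(o['tcp_rot']).as_matrix();p=o['ee_pos']+[0,0,.028];w=o['opening']/2
for zz in(-w,w,-w-.0135,w+.0135):
    for xx in(-.016,.016):
      u=(proj(d,p+R@[xx,.019,zz])[0]-[250,185]+.5)*7
      cv2.circle(b,tuple(int(v) for v in u),2,(0,0,255),-1)
cv2.imwrite('pics/s5d.png',b)"
```

```text
t 6.22 F [-0.9 -0.5  0.2] open 0.0912 pos [ 0.5352 -0.0338  0.0455] q [-0.11  0.38  2.11 -0.    0.65 -0.2 ]
turn [ 0.06  0.25 -0.01] shift [ 0.2  5.5 -0.2]
```

View pics/s5d.png

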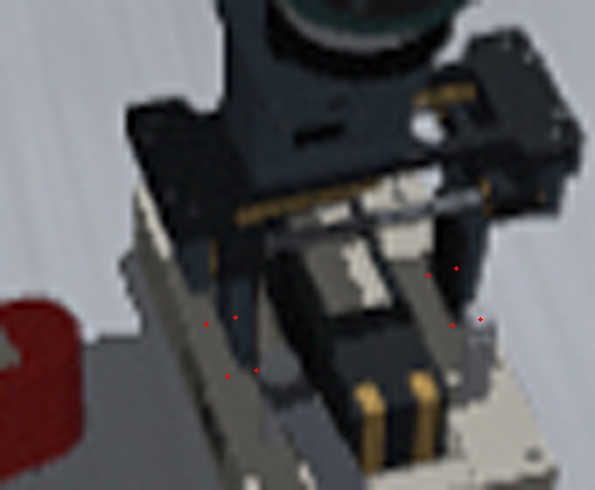

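Request:
apply_moves(plan="0 0 0 0 1 0 0.3;0 0 0 0 1 0 0.3;0 0 0 0 1 0 0.3;0 0 0 0 1 0 0.3;0 0 0 0 1 0 0.3")

```text
t: 6.9
ee_pos: [0.5356, -0.0338, 0.0452]
tcp_rot: [-1.251, 1.141, -1.142]
contact_force: [4.2, 1.0, 2.0]
opening: 0.0444
```

Request:
apply_moves(plan="0 0 0 0 0 0 0.3;0 0 0 0 0 0 0.3;0 0 0 0 0 0 0.3")

```text
t: 7.28
ee_pos: [0.5356, -0.0338, 0.0452]
tcp_rot: [-1.251, 1.141, -1.142]
contact_force: [1.2, -0.6, 1.1]
opening: 0.0437
```

Request:
apply_moves(plan="0 0 0 0 -3 0 0.2;0 0 0 0 -8 0 0.2;0 0 0 0 -16 0 0.2;0 0 0 0 -26 0 0.2;0 0 0 0 -36 0 0.2")

```text
t: 7.9
ee_pos: [0.5356, -0.0338, 0.082]
tcp_rot: [-1.251, 1.141, -1.142]
contact_force: [0.1, -0.9, -6.0]
opening: 0.0436
```

Request:
apply_moves(plan="0 0 0 0 -15 0 0.2;0 0 0 0 -30 0 0.2;0 0 0 0 -45 0 0.2;0 0 0 0 -60 0 0.2;0 0 0 0 -66 0 0.2")

```text
t: 8.52
ee_pos: [0.536, -0.0338, 0.1484]
tcp_rot: [-1.25, 1.14, -1.142]
contact_force: [0.3, 0.5, -6.6]
opening: 0.0439
```

```bash
python3 -c "
from h import *
need(O,.147,5)
d=snap('side','s6');b=cv2.resize(d['image'][140:290,220:370,::-1],None,fx=4,fy=4,interpolation=2)
cv2.imwrite('pics/s6d.png',b)"
```

```text
t 8.53 F [ 0.3  0.5 -6.6] open 0.0439 pos [ 0.536  -0.0338  0.1484] q [-0.11  0.2   2.09  0.    0.85 -0.2 ]
turn [-0.08  0.24  0.01] shift [ 0.1  1.4 -1. ]
```

View pics/s6d.png

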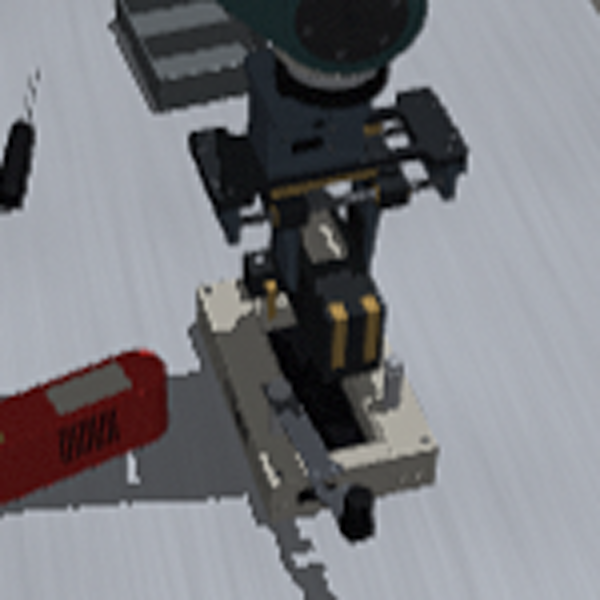

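The pack is lifted clear: 6.6 N of weight, strips at crop (355,330), and the empty bay visible below. Next I'll turn it 180° clockwise.

Request:
apply_moves(plan="0 5 0 0 0 0 0.2;0 14 0 0 0 0 0.2;0 23 0 0 0 0 0.2;0 32 0 0 0 0 0.2;0 40 0 0 0 0 0.2")

```text
t: 9.2
ee_pos: [0.5351, -0.0338, 0.1466]
tcp_rot: [-0.856, 1.644, -1.643]
contact_force: [0.7, 0.2, -7.9]
opening: 0.044
```

Request:
apply_moves(plan="0 9 0 0 0 0 0.2;0 18 0 0 0 0 0.2;0 27 0 0 0 0 0.2;0 36 0 0 0 0 0.2;0 45 0 0 0 0 0.2")

```text
t: 9.82
ee_pos: [0.5351, -0.0338, 0.1467]
tcp_rot: [-0.187, 2.131, -2.131]
contact_force: [-0.2, 0.5, -7.7]
opening: 0.0438
```

Request:
apply_moves(plan="0 9 0 0 0 0 0.2;0 18 0 0 0 0 0.2;0 27 0 0 0 0 0.2;0 36 0 0 0 0 0.2;0 45 0 0 0 0 0.2")

```text
t: 10.45
ee_pos: [0.5351, -0.0337, 0.1466]
tcp_rot: [-0.59, -1.871, 1.872]
contact_force: [-0.7, -0.0, -6.4]
opening: 0.0438
```

Request:
apply_moves(plan="0 9 0 0 0 0 0.2;0 18 0 0 0 0 0.2;0 27 0 0 0 0 0.2;0 36 0 0 0 0 0.2;0 45 0 0 0 0 0.2")

```text
t: 11.08
ee_pos: [0.5351, -0.0338, 0.1466]
tcp_rot: [-1.121, -1.335, 1.336]
contact_force: [-0.0, -0.7, -6.7]
opening: 0.0439
```

```bash
python3 -c "
from h import *
need(O,.147,-175)"
```

```text
t 11.07 F [-0.  -0.7 -6.7] open 0.0439 pos [ 0.5351 -0.0338  0.1466] q [-0.11  0.2   2.09  0.    0.85  2.86]
turn [-0.05  4.95  0.01] shift [-0.2 -0.4  0.2]
```

Request:
apply_moves(plan="0 5 0 0 0 0 0.2;0 5 0 0 0 0 0.2;0 5 0 0 0 0 0.2;0 5 0 0 0 0 0.2")

```text
t: 11.58
ee_pos: [0.5355, -0.0338, 0.1471]
tcp_rot: [-1.164, -1.277, 1.277]
contact_force: [-0.3, -0.5, -7.1]
opening: 0.0441
```

```bash
python3 -c "
from h import *
need(O,.147,-175)
d=snap('side','s7');b=cv2.resize(d['image'][160:270,240:350,::-1],None,fx=5,fy=5,interpolation=2)
# predicted pack corners if centre at dock origin xy, bottom z=.016+.1014
z0=.016+.1014
for z in(z0,z0+.066):
  for x,y in((-.053,-.022),(-.053,.022),(-.075,0),(.075,-.022),(.075,.022)):
    u=(proj(d,(*dk(x,y),z))[0]-[240,160]+.5)*5; cv2.circle(b,tuple(int(t) for t in u),2,(0,0,255),-1)
cv2.imwrite('pics/s7d.png',b)
d=snap('top','t7');cv2.imwrite('pics/t7d.png',cv2.resize(d['image'][150:250,220:370,::-1],None,fx=5,fy=5,interpolation=2))"
```

```text
t 11.57 F [-0.3 -0.5 -7.1] open 0.0441 pos [ 0.5355 -0.0338  0.1471] q [-0.11  0.2   2.09  0.    0.85  2.94]
turn [-0.01  0.31  0.  ] shift [-0.2  0.1  0.5]
```

View pics/s7d.png

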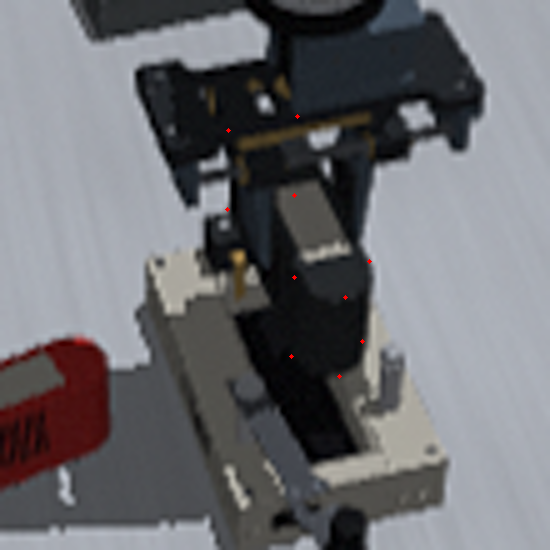

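View pics/t7d.png

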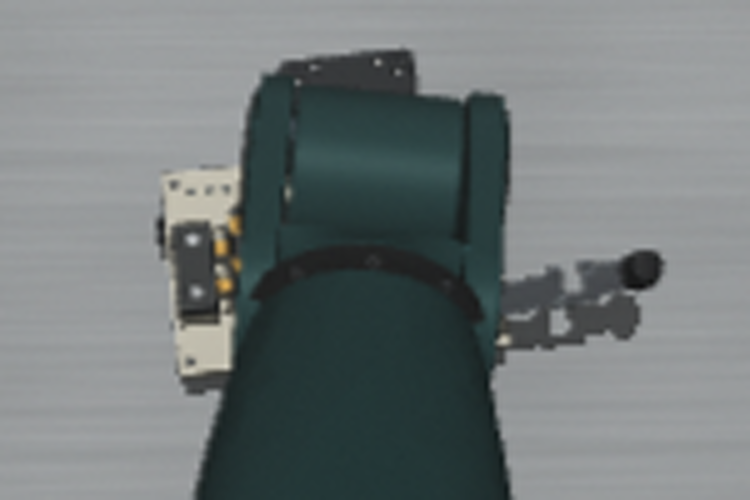

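```bash
python3 -c "
from h import *
d=load('t7');b=cv2.resize(d['image'][185:215,255:285,::-1],None,fx=18,fy=18,interpolation=2)
for y in(-.022,0,.022):
    u=(proj(d,(*dk(.075,y),.1834))[0]-[255,185]+.5)*18; print(u);cv2.circle(b,tuple(int(t) for t in u),3,(0,0,255),-1)
cv2.imwrite('pics/t7e.png',b)"
```

```text
[187.21223198 117.81428448]
[200.17884307 250.44635221]
[213.18190276 383.45124305]
```

View pics/t7e.png

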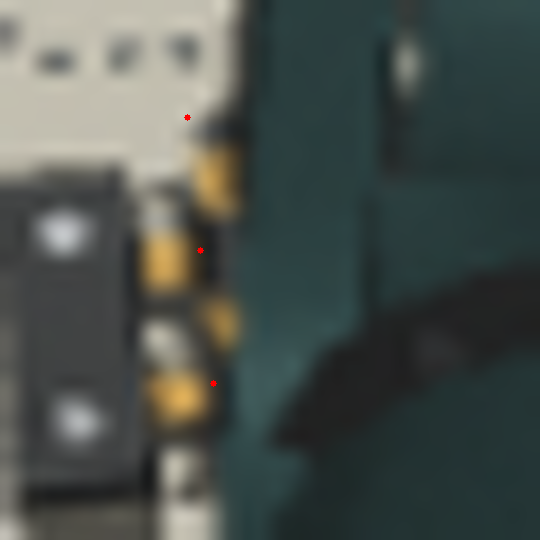

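The strips now face the contact block (t7 zoom (215,180) and (222,322)), within about 1 mm of the predicted line. Lowering.

Request:
apply_moves(plan="0 0.3 0 0 10 0 0.2;0 0.3 0 0 22 0 0.2;0 0.3 0 0 34 0 0.2;0 0.3 0 0 46 0 0.2;0 0.3 0 0 58 0 0.2")

```text
t: 12.3
ee_pos: [0.5354, -0.0338, 0.0881]
tcp_rot: [-1.167, -1.272, 1.273]
contact_force: [0.9, -0.5, -6.6]
opening: 0.0437
```

Request:
apply_moves(plan="0 0 0 0 4 0 0.2;0 0 0 0 8 0 0.2;0 0 0 0 12 0 0.2;0 0 0 0 16 0 0.2;0 0 0 0 20 0 0.2")

```text
t: 12.92
ee_pos: [0.5356, -0.0338, 0.069]
tcp_rot: [-1.167, -1.273, 1.272]
contact_force: [0.2, -0.5, -6.4]
opening: 0.0437
```

```bash
python3 -c "
from h import *
need(O,.0452,-175)"
```

```text
t 12.93 F [ 0.2 -0.5 -6.4] open 0.0437 pos [ 0.5356 -0.0338  0.069 ] q [-0.11  0.33  2.11  0.    0.7   2.95]
turn [ 0.01 -0.06 -0.  ] shift [-0.1 23.8  0.6]
```

Bottom at about 40 mm, so it has entered the mouth. I'll go on slowly.

Request:
apply_moves(plan="0 0 0 0 4 0 0.2;0 0 0 0 8 0 0.2;0 0 0 0 12 0 0.2;0 0 0 0 15 0 0.2;0 0 0 0 18 0 0.2")

```text
t: 13.55
ee_pos: [0.5356, -0.0338, 0.051]
tcp_rot: [-1.167, -1.273, 1.272]
contact_force: [1.0, 0.5, -7.0]
opening: 0.0439
```

Request:
apply_moves(plan="0 0 0 0 2 0 0.2;0 0 0 0 3 0 0.2;0 0 0 0 4 0 0.2;0 0 0 0 5 0 0.2;0 0 0 0 5 0 0.2")

```text
t: 14.18
ee_pos: [0.5355, -0.0338, 0.0461]
tcp_rot: [-1.167, -1.272, 1.273]
contact_force: [-0.5, 0.4, -7.9]
opening: 0.0439
```

Request:
apply_moves(plan="0 0 0 0 0.5 0 0.2;0 0 0 0 1 0 0.2;0 0 0 0 1.5 0 0.2;0 0 0 0 1.5 0 0.2")

```text
t: 14.68
ee_pos: [0.5356, -0.0338, 0.0452]
tcp_rot: [-1.167, -1.272, 1.273]
contact_force: [-4.7, 0.8, 6.4]
opening: 0.0441
```

```bash
python3 -c "
from h import *
need(O,.0452,-175)
d=snap('side','s8');b=cv2.resize(d['image'][185:275,250:350,::-1],None,fx=6,fy=6,interpolation=2);cv2.imwrite('pics/s8d.png',b)"
```

```text
t 14.68 F [-4.7  0.8  6.4] open 0.0441 pos [ 0.5356 -0.0338  0.0452] q [-0.11  0.38  2.11 -0.    0.65  2.95]
turn [-0.01 -0.05  0.  ] shift [-0.2 -0.   0.6]
```

View pics/s8d.png

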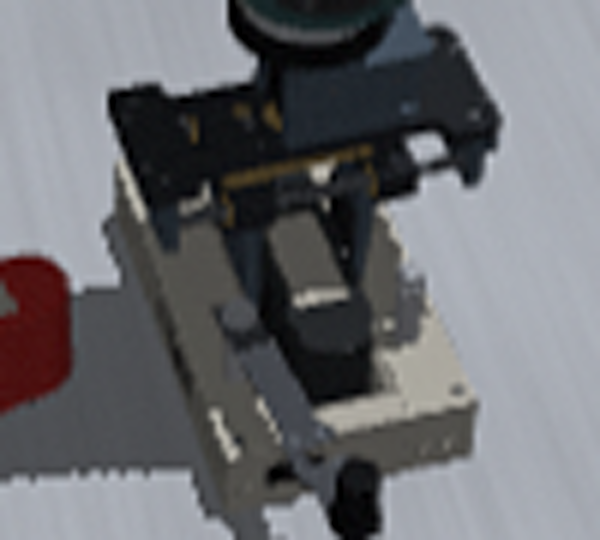

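The floor now carries it: force went from -7 to +6 N at the same height as the original grip. Releasing.

Request:
apply_moves(plan="0 0 0 0 0 0 0.5;0 0 0 0 0 0 0.6;0 0 0 0 0 0 0.9;0 0 0 0 0 0 0.9;0 0 0 0 0 0 0.9")

```text
t: 15.35
ee_pos: [0.5355, -0.0338, 0.0446]
tcp_rot: [-1.167, -1.272, 1.272]
contact_force: [0.6, -1.0, -0.5]
opening: 0.0811
```

Request:
apply_moves(plan="0 0 0 0 0 0 0.9;0 0 0 0 -10 0 0.9;0 0 0 0 -30 0 0.9;0 0 0 0 -70 0 0.9;0 0 0 0 -110 0 0.9")

```text
t: 15.98
ee_pos: [0.5354, -0.0338, 0.1564]
tcp_rot: [-1.167, -1.272, 1.272]
contact_force: [-0.0, -0.9, -0.1]
opening: 0.082
```

```bash
python3 -c "
from h import *
d=snap('side','s9');b=cv2.resize(d['image'][190:280,240:340,::-1],None,fx=6,fy=6,interpolation=2)
for x,y,z in((-.053,-.022,.082),(-.053,.022,.082),(-.075,0,.082),(.075,-.022,.082),(.075,.022,.082)):
    u=(proj(d,(*dk(x,y),z))[0]-[240,190]+.5)*6; cv2.circle(b,tuple(int(t) for t in u),2,(0,0,255),-1)
cv2.imwrite('pics/s9d.png',b)
s=load('side0');t=load('top0');o=r.get_obs()
# knob target
P=dk(-.048,.045);print('pivot',P)
kn=onz(t,((653.5)/6-.5+240,(230.5)/6-.5+165),.124)[:2];v=kn-P;print('knob',kn,np.linalg.norm(v),'open',np.radians(5)-np.arctan2(v[1],v[0]))
need(kn,.15,np.degrees(np.arctan2(v[1],v[0]))-90)"
```

```text
pivot [ 0.49435471 -0.08573935]
knob [ 0.51814806 -0.21240098] 0.12887703998572575 open 1.4723770337876507
t 16.02 F [5.3 0.  5.5] open 0.0823 pos [ 0.538  -0.034   0.1613] q [-0.11  0.18  2.08 -0.    0.87  2.95]
turn [ 0.34 -5.69 -0.08] shift [-176.    11.3   35.2]
```

View pics/s9d.png

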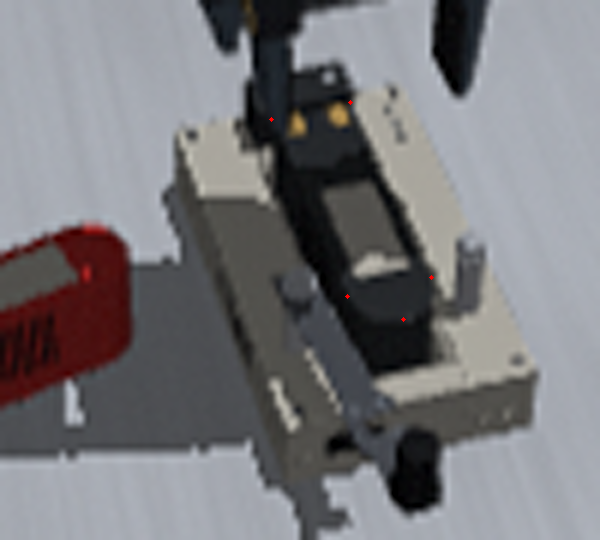

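The pack is home, and its outline matches the predicted points with the strips at (297,122) and (340,115) by the block. Next is the knob, now at crop (415,470).

Request:
apply_moves(plan="0 -1 0 -40 6 7 0.9;0 -3 0 -90 8 17 0.6;0 -5 0 -140 10 27 0.5;0 -5.5 0 -179 11 35 0.5;0 -5.5 0 -179 11 35 0.5")

```text
t: 16.65
ee_pos: [0.5158, -0.2172, 0.1441]
tcp_rot: [-1.12, -1.34, 1.34]
contact_force: [0.9, 0.9, -0.1]
opening: 0.0463
```

```bash
python3 -c "
from h import *
need([.5187,-.2155],.086,-169.4)
d=snap('side','s10');b=cv2.resize(d['image'][190:290,250:350,::-1],None,fx=6,fy=6,interpolation=2);cv2.imwrite('pics/s10d.png',b)
d=snap('top','t10');b=cv2.resize(d['image'][160:240,270:370,::-1],None,fx=6,fy=6,interpolation=2);cv2.imwrite('pics/t10d.png',b)"
```

```text
t 16.65 F [ 0.9  0.9 -0.1] open 0.0463 pos [ 0.5158 -0.2172  0.1441] q [-0.44  0.24  2.05 -0.    0.85  2.52]
turn [ 0.03 -0.31 -0.03] shift [ 1.2 58.1 -3.1]
```

View pics/s10d.png

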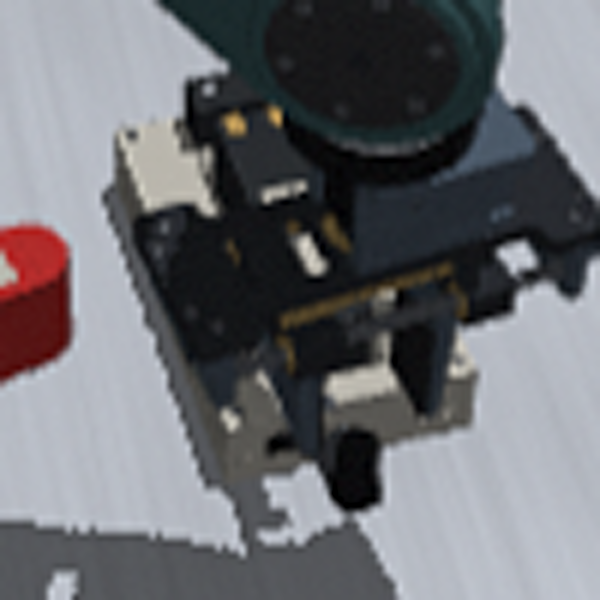

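View pics/t10d.png

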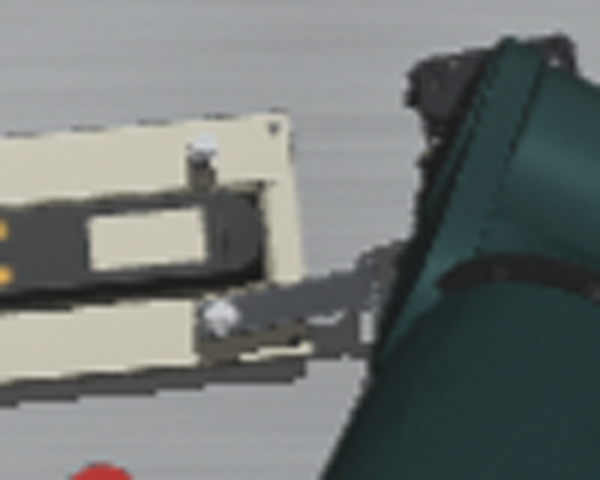

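```bash
python3 -c "
from h import *
d=load('s10');b=cv2.resize(d['image'][230:290,270:340,::-1],None,fx=8,fy=8,interpolation=2)
o=r.get_obs();R=Ro.from_rotvec(o['tcp_rot']).as_matrix();p=o['ee_pos'];
L=[(.5187,-.2155,.124),(.5187,-.2155,.088)]
for i,q in enumerate(L):
  u=(proj(d,q)[0]-[270,230]+.5)*8; cv2.circle(b,tuple(int(t) for t in u),3,(0,255,0),-1)
for s in(-1,1):
  for x in(-.016,.016):
    u=(proj(d,p+R@[x,-.009,s*o['opening']/2])[0]-[270,230]+.5)*8; cv2.circle(b,tuple(int(t) for t in u),3,(0,0,255),-1)
cv2.imwrite('pics/s10e.png',b)"
```

```text
(no output)
```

View pics/s10e.png

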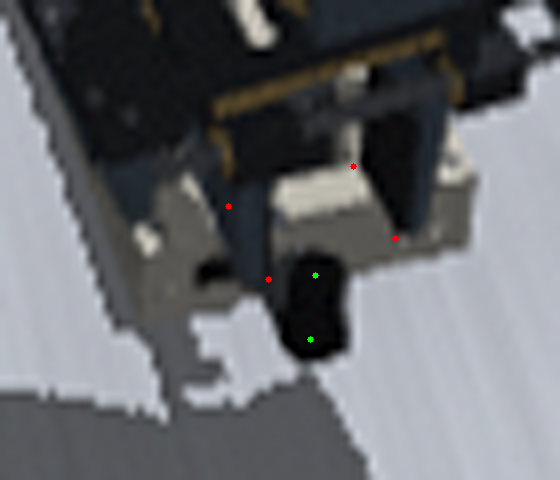

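Request:
apply_moves(plan="0 0 0 1 0 -3 0.5;0 0 0 1 15 -3 0.5;0 0 0 1 30 -3 0.5;0 0 0 1 45 -3 0.5;0 0 0 1 55 -3 0.5")

```text
t: 17.38
ee_pos: [0.5183, -0.2133, 0.0871]
tcp_rot: [-1.116, -1.342, 1.342]
contact_force: [0.4, -0.7, -1.4]
opening: 0.0452
```

Request:
apply_moves(plan="0 0 0 0 0 0 0.5;0 0 0 0 0 0 0.34;0 0 0 0 0 0 0.34;0 0 0 0 0 0 0.34")

```text
t: 17.88
ee_pos: [0.519, -0.2137, 0.089]
tcp_rot: [-1.118, -1.343, 1.342]
contact_force: [-0.1, 0.1, 0.2]
opening: 0.031
```

```bash
python3 -c "
from h import *
need([.5187,-.2155],.086,-169.4)
d=snap('side','s11');b=cv2.resize(d['image'][220:290,265:345,::-1],None,fx=7,fy=7,interpolation=2);cv2.imwrite('pics/s11d.png',b)"
```

```text
t 17.88 F [-0.1  0.1  0.2] open 0.031 pos [ 0.519  -0.2137  0.089 ] q [-0.43  0.33  2.06 -0.    0.75  2.53]
turn [ 0.03 -0.15 -0.02] shift [-1.7  3.   0.7]
```

View pics/s11d.png

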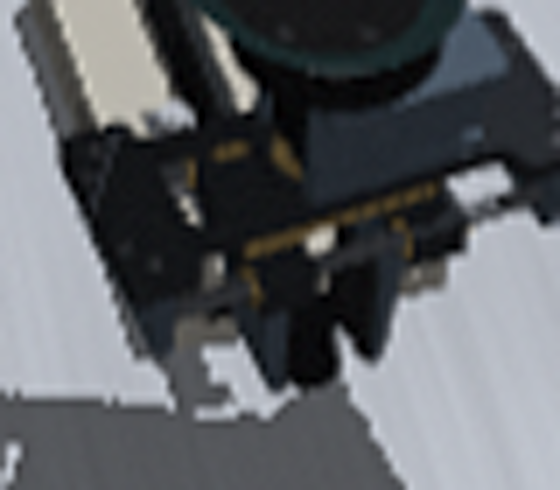

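Request:
apply_moves(plan="0 -5 0 0.5 0 -11.5 0.34;0 -10 0 2 0 -22.9 0.34;0 -15 0 4.5 0 -34.2 0.34;0 -20 0 8 0 -45.1 0.34;0 -25 0 12.4 0 -55.8 0.34")

```text
t: 18.55
ee_pos: [0.5717, -0.1912, 0.0887]
tcp_rot: [-0.848, -1.65, 1.651]
contact_force: [-0.4, -0.5, -0.5]
opening: 0.031
```

```bash
cat >> h.py <<'E'
def bar():
    o=r.get_obs();v=o['ee_pos'][:2]-dk(-.048,.045);a=np.degrees(np.arctan2(v[1],v[0]));print('rad',np.linalg.norm(v).round(4),'open deg',round(5-a,2))
    need(dk(-.048,.045)+.132*np.array([np.cos(np.radians(a)),np.sin(np.radians(a))]),.087,a-90)
E
python3 -c "
from h import *
bar()"
```

```text
rad 0.1308 open deg 58.74
t 18.55 F [-0.4 -0.5 -0.5] open 0.031 pos [ 0.5717 -0.1912  0.0887] q [-0.36  0.39  1.98 -0.    0.78  2.16]
turn [-0.01 -0.65  0.  ] shift [-1.2  1.7 -0. ]
```

Request:
apply_moves(plan="0 -5 0 0 0 -11.5 0.34;0 -10 0 1.5 0 -22.9 0.34;0 -15 0 4 0 -34.2 0.34;0 -20 0 7 0 -45.1 0.34;0 -25 0 11.4 0 -55.8 0.34")

```text
t: 19.18
ee_pos: [0.6104, -0.1494, 0.0887]
tcp_rot: [-0.507, -1.933, 1.933]
contact_force: [-0.5, -1.5, -0.4]
opening: 0.0315
```

```bash
python3 -c "
from h import *
bar()
d=snap('side','s12');b=cv2.resize(d['image'][180:280,240:340,::-1],None,fx=6,fy=6,interpolation=2);cv2.imwrite('pics/s12d.png',b)"
```

```text
rad 0.1324 open deg 33.75
t 19.18 F [-0.5 -1.5 -0.4] open 0.0315 pos [ 0.6104 -0.1494  0.0887] q [-0.28  0.42  1.92 -0.    0.8   1.81]
turn [-0.01 -0.64  0.01] shift [0.4 1.7 0. ]
```

View pics/s12d.png

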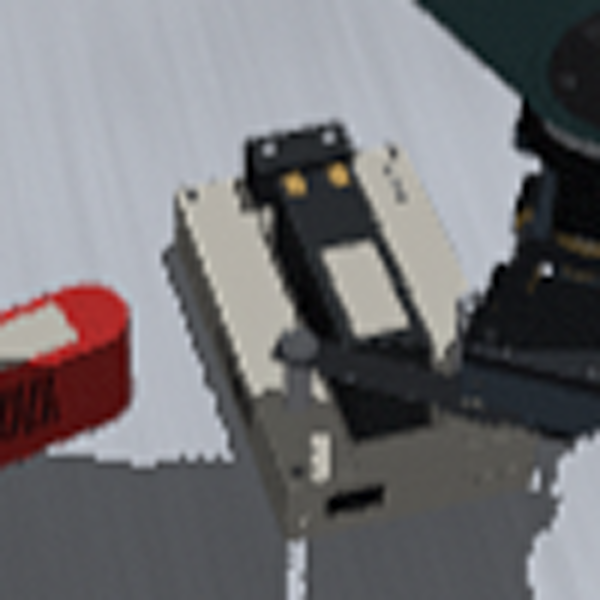

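The bar is passing over the pack freely; its near part is at (370,365).

Request:
apply_moves(plan="0 -5 0 0.5 0 -11.5 0.34;0 -10 0 2 0 -22.9 0.34;0 -15 0 4.5 0 -34.2 0.34;0 -20 0 8 0 -45.1 0.34;0 -25 0 12.4 0 -55.8 0.34")

```text
t: 19.85
ee_pos: [0.6271, -0.0949, 0.0887]
tcp_rot: [-0.086, -2.181, 2.182]
contact_force: [-0.9, -1.9, -0.4]
opening: 0.0308
```

Request:
apply_moves(plan="0 -2 0 0 0 -4.6 0.34;0 -4 0 0.3 0 -9.2 0.34;0 -6 0 0.7 0 -13.8 0.34;0 -8 0 1.3 0 -18.4 0.34;0 -9 0 1.6 0 -20.6 0.34")

```text
t: 20.48
ee_pos: [0.6271, -0.0741, 0.0887]
tcp_rot: [-0.086, 2.181, -2.181]
contact_force: [-0.1, -0.8, 0.5]
opening: 0.0311
```

```bash
python3 -c "
from h import *
bar()"
```

```text
rad 0.1332 open deg 0.01
t 20.48 F [-0.1 -0.8  0.5] open 0.0311 pos [ 0.6271 -0.0741  0.0887] q [-0.15  0.43  1.92 -0.    0.8   1.34]
turn [-0.   -0.48 -0.  ] shift [1.2 1.7 0. ]
```

Next: continue a few mm at a time until the stop pushes back.

Request:
apply_moves(plan="0 0 0 1 0 -1.5 0.34;0 0 0 1 0 -3 0.34;0 0 0 1 0 -4 0.34;0 0 0 1 0 -4 0.34")

```text
t: 20.98
ee_pos: [0.6257, -0.0703, 0.0886]
tcp_rot: [-0.085, 2.182, -2.182]
contact_force: [-0.2, 0.1, 0.1]
opening: 0.0311
```

Request:
apply_moves(plan="0 0 0 0 0 -0.5 0.34;0 0 0 0 0 -1 0.34;0 0 0 0 0 -1.5 0.34;0 0 0 0 0 -1.5 0.34")

```text
t: 21.48
ee_pos: [0.6257, -0.0689, 0.0886]
tcp_rot: [-0.085, 2.182, -2.182]
contact_force: [-0.2, -0.5, -0.9]
opening: 0.0311
```

Request:
apply_moves(plan="0 0 0 0 0 -0.6 0.34;0 0 0 0 0 -1.2 0.34;0 0 0 0 0 -1.8 0.34;0 0 0 0 0 -1.8 0.34")

```text
t: 21.98
ee_pos: [0.6257, -0.0679, 0.0887]
tcp_rot: [-0.085, 2.18, -2.183]
contact_force: [0.4, -9.9, -1.5]
opening: 0.0312
```

```bash
python3 -c "
from h import *
bar()
d=snap('side','s13');b=cv2.resize(d['image'][180:280,250:350,::-1],None,fx=6,fy=6,interpolation=2);cv2.imwrite('pics/s13d.png',b)
d=snap('top','t13');b=cv2.resize(d['image'][160:240,260:360,::-1],None,fx=6,fy=6,interpolation=2);cv2.imwrite('pics/t13d.png',b)"
```

```text
rad 0.1325 open deg -2.72
t 21.98 F [ 0.4 -9.9 -1.5] open 0.0312 pos [ 0.6257 -0.0679  0.0887] q [-0.14  0.42  1.92 -0.    0.8   1.35]
turn [-0.07 -3.26 -0.01] shift [0.5 1.7 0. ]
```

View pics/s13d.png

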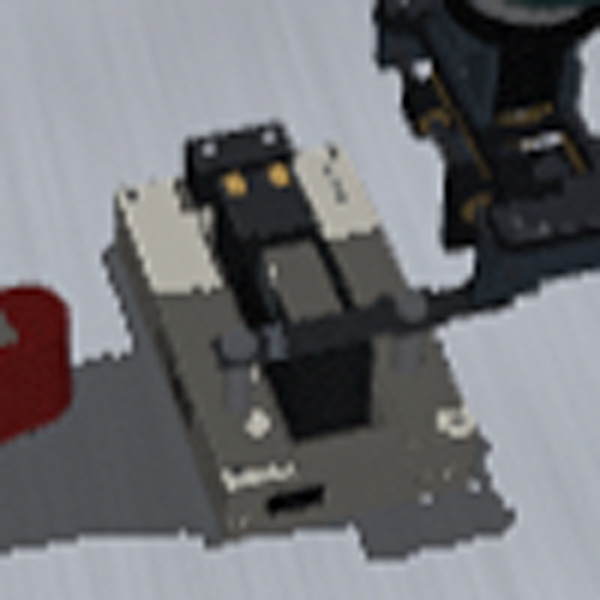

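View pics/t13d.png

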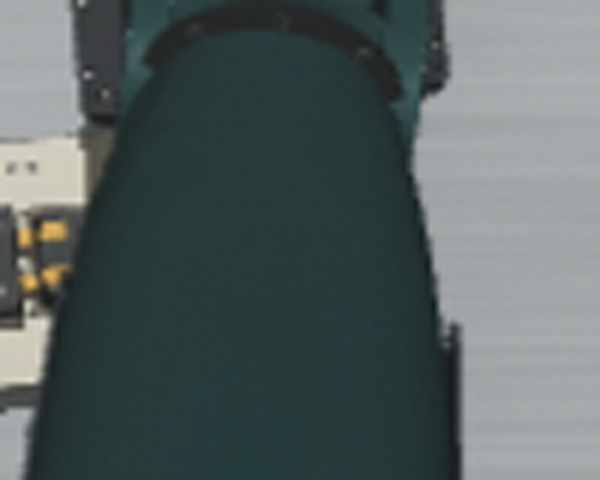

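The force has risen to 10 N with the finger at the angle of the closed stop. One more small nudge to confirm it is solid.

Request:
apply_moves(plan="0 0 0 0 0 -0.5 0.34;0 0 0 0 0 -1 0.34;0 0 0 0 0 -1 0.34")

```text
t: 22.45
ee_pos: [0.6256, -0.0678, 0.0887]
tcp_rot: [-0.085, 2.179, -2.184]
contact_force: [0.7, -17.5, -3.0]
opening: 0.0312
```

Request:
apply_moves(plan="0 0 0 0 0 3 0.34;0 0 0 0 0 6 0.45;0 0 0 0 0 6 0.5;0 0 0 0 0 6 0.5;0 0 0 0 0 6 0.5")

```text
t: 23.08
ee_pos: [0.6259, -0.072, 0.0886]
tcp_rot: [-0.085, 2.182, -2.182]
contact_force: [0.6, -0.5, -0.9]
opening: 0.0459
```

Request:
apply_moves(plan="0 0 0 0 -10 0 0.5;0 0 0 0 -40 0 0.5;0 0 0 0 -80 0 0.5;0 0 0 0 -120 0 0.5;0 0 0 0 -120 0 0.5")

```text
t: 23.7
ee_pos: [0.6278, -0.0724, 0.2127]
tcp_rot: [-0.078, 2.178, -2.18]
contact_force: [0.1, -0.6, 0.1]
opening: 0.0457
```

```bash
python3 -c "
from h import *
bar()"
```

```text
rad 0.1341 open deg -0.73
t 23.7 F [ 0.1 -0.6  0.1] open 0.0457 pos [ 0.6278 -0.0724  0.2127] q [-0.15  0.26  1.87  0.    1.    1.34]
turn [-0.08 -1.28 -0.32] shift [ 2.800e+00  1.257e+02 -1.000e-01]
```

Request:
apply_moves(plan="0 0 0 0 0 -40 0.5;0 0 0 0 0 -90 0.5;0 0 0 0 0 -140 0.5;0 0 0 0 0 -190 0.5;0 0 0 0 0 -240 0.5")

```text
t: 24.32
ee_pos: [0.6066, 0.1687, 0.2082]
tcp_rot: [-0.085, 2.182, -2.182]
contact_force: [0.3, -0.2, -0.5]
opening: 0.0456
```

Request:
apply_moves(plan="0 0 0 0 0 0 0.5;0 0 0 0 0 0 0.5;0 0 0 0 0 0 0.5;0 0 0 0 0 0 0.5")

```text
t: 24.82
ee_pos: [0.6074, 0.1662, 0.2086]
tcp_rot: [-0.083, 2.182, -2.183]
contact_force: [0.1, 0.3, 0.3]
opening: 0.045
```

```bash
python3 -c "
from h import *
need(O,.2,90)
d=snap('side','s14');cv2.imwrite('pics/s14d.png',cv2.resize(d['image'][190:280,240:340,::-1],None,fx=6,fy=6,interpolation=2))
d=snap('top','t14');b=cv2.resize(d['image'][160:240,240:340,::-1],None,fx=6,fy=6,interpolation=2)
for q in((*dk(-.048,.045-.132),.124),(*dk(-.048,-.045),.097),(*dk(-.048,.045),.097)):
    u=(proj(d,q)[0]-[240,160]+.5)*6; cv2.circle(b,tuple(int(t) for t in u),2,(0,0,255),-1)
cv2.imwrite('pics/t14d.png',b)"
```

```text
t 24.82 F [0.1 0.3 0.3] open 0.045 pos [0.6074 0.1662 0.2086] q [ 0.23  0.26  1.88 -0.    1.    1.72]
turn [ 1.0000e-02 -1.7562e+02  1.0000e-02] shift [ 87.5   8.6 194.1]
```

View pics/s14d.png

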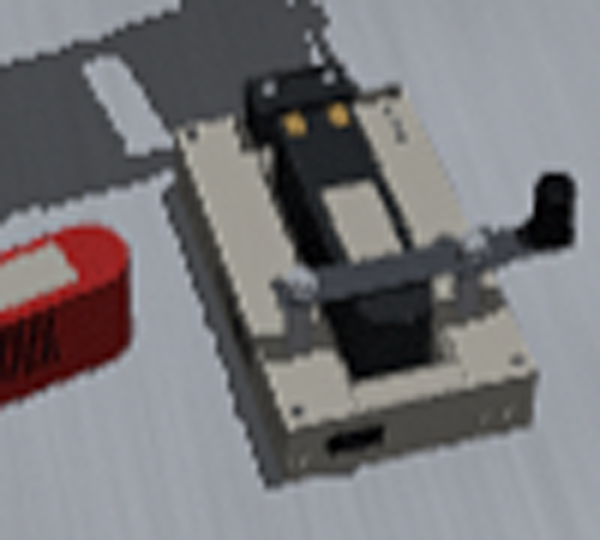

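View pics/t14d.png

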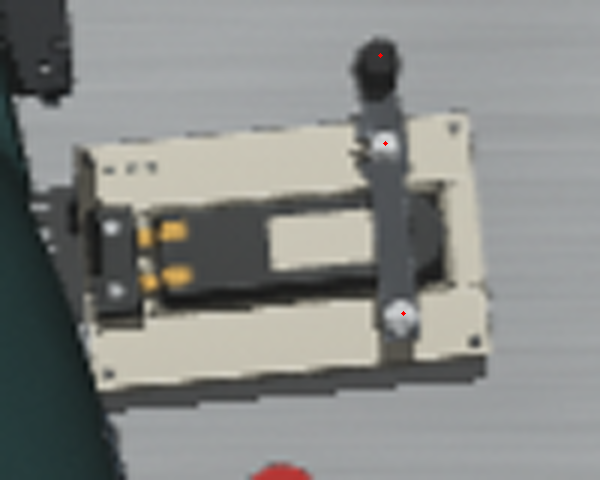

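View pics/t14.png

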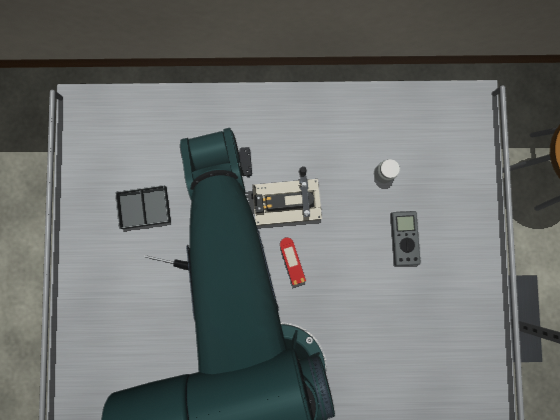

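The keeper lies across over the pack with its slot on the second bolt at (385,143). The knob is within about 2 mm of its closed position, and the strips are at the leaves at (170,232) and (175,275). The bystanders are where they were and the arm is clear, so I'm handing in.

```bash
python3 -c "
from h import *
print(hand_in())"
```

```text
the job is handed in; nothing more can be done
None
```

I lifted the charcoal pack out, turned it 180° and lowered it back into the bay with its contact strips at the dock's contact block. Then I swung the keeper bar closed and handed the job in at about 25 s.

**Last checks**
- **Pack:** the floor took its weight at the same gripper height as the original grip. Its outline in the side view matched the fully-home points.
- **Keeper:** it stopped solidly when pushed, with the force rising to 17 N for no further movement. From above, its slot was on the second bolt and the knob was within about 2 mm of the closed position.
- **Surroundings:** by eye, the meter, jar, tray, screwdriver and red look-alike hadn't moved; the arm partly hid the screwdriver in the last picture. Nothing touched the robot when I handed in.

**What failed or disagreed**
- **First grip missed:** the fingers closed just above the pack, without touching it. In the camera images the fingertips were about 28 mm higher than the reported tool position plus the stated 19 mm. I used that correction for the rest of the job.
- **Knob position:** the 2 mm difference is on the over-closed side, so I took it as measurement error.

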